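Put the rinsed boot-washing kit up to dry

TASK

The boots are washed, so put the rinsed kit up to dry on the black drip tray. Stand the square white rinse beaker upside down, flat on the tray's ribs, and push the handle of the steel boot brush down into the tray's two spring clips until it is fully home in both, bristles down and the brush head over the tray. Leave the other things on the rack where they are.

Things in the scene. Friction and masses are not known exactly. Their poses are not given: they have to be found in the camera images.
- beaker: Square white plastic rinse beaker, 60 x 60 mm, 75 mm tall, straight flat sides, 3 mm walls, no handle, about 80 g. Starts mouth up on one side of the tray (left or right). Origin: centre of the outside of its closed end; z points from there to the mouth, x and y square to its sides. It lies steadily on any flat side, so it can be laid down and regrasped.
- beaker_rim (a point): Centre of the beaker's mouth in the plane of its rim, 75 mm along the beaker's z from its origin. Same axes.
- brush: Steel boot brush, about 220 g, standing on its bristles on the other side of the tray from the beaker, head roughly away from the robot. Origin: at bristle-tip level, below brush_grip. x points along the handle to the head, z up. Handle 16 mm thick, level, from x -60 to +55 mm, axis 38 mm above the bristle tips. Centre of mass near x +72 mm.
- brush_grip (a point): Point on the axis of the brush's handle, 38 mm above brush's origin; same axes. The place to take hold of it: it belongs midway between the two clips.
- brush_head (a point): Centre of the brush's head at the height of the handle's axis, 90 mm along x from brush_grip. The head is steel, 50 mm wide, from x +55 to +127 mm of the grip, black bristles 24 mm long below; its back is 8 mm and the scraper blade at its tip 20 mm above the handle's axis.
- tray: Black plastic drip tray fixed to the rack, 240 mm (its x) by 280 mm (its y), walls 16 mm high, floor 4 mm thick. Origin: centre of its underside; z up, x roughly away from the robot, y to the robot's left. The half nearer the robot has raised grey ribs; two spring clips stand in line along its farther side.
- tray_mat (a point): Centre of the ribbed part of the tray, at the height of the rib tops (8 mm above the rack). The ribs cover 130 mm along x and 220 mm along y about this point. Same axes as the tray.
- tray_clips (a point): Midway between the two spring clips, on the centre line of a fully seated handle, which lies along y; same axes as the tray. It is 55 mm above the rack, at x +70, y -60 mm from the tray's origin. Clips 14 mm long, centred 35 mm either side along y (56 mm free between), reaching 17 mm across. Seat the brush with its head towards +y, over the tray; the bristles then hang free.
- clip_right (a point): Seat centre of the clip on the -y side, 35 mm from tray_clips; the other clip is alike at +35 mm. Post with saddle and two sprung jaws tipped with rollers, gap 12 mm, tops 11 mm above the seated axis. Pushed straight down, the handle meets the rollers 13 mm above its seat, spreads them (about 10 N for both clips), passes them 7 mm above and snaps down on the saddles.
- doorstop: Black wedge doorstop with a rubber sole, 110 x 42 x 32 mm, lying to the left between the tray and the robot. To be left alone. Origin: centre of its underside.
- bowl: Small blue ceramic bowl, 110 mm across, 45 mm high, beyond and beside the tray. To be left alone. Origin: centre of its underside.
- tin: Flat round steel polish tin, 77 mm across, 24 mm high, beyond and beside the tray. To be left alone. Origin: centre of its underside.
- shoe_tree: Yellow plastic shoe tree with a sprung steel rod, about 260 x 62 x 44 mm, lying crossways beyond the tray. To be left alone. Origin: its underside, near the middle.
- shoehorn: Flat steel shoehorn, about 180 x 38 x 8 mm, lying at the far left. To be left alone. Origin: its underside, near the middle.
- polish_brush: Wooden polishing brush, 140 x 48 x 42 mm, lying at the far right. To be left alone. Origin: centre of its underside.
Mind the look-alikes: they are no part of the job. What is shaped like the brush but red is not meant.

How it is judged:
At the end, for the whole second after the job is handed in: Beaker mouth down on the ribs, upright within 5 degrees, rim on the rib tops, centre within 40 mm (tray x) and 90 mm (y) of their middle. Brush handle home in both clips: axis within 4 mm of seated, -16 to +18 mm along, head towards tray +y, bristles down. Both at rest, other things in place (angle between beaker's own z axis and vertical above 3.05 rad and x of beaker_rim in the frame of tray_mat between -0.04 and 0.04 m and y of beaker_rim in the frame of tray_mat between -0.09 and 0.09 m and z of beaker_rim in the frame of tray_mat between -0.003 and 0.004 m and linear speed of each of beaker, brush below 0.02 m/s and x of brush_grip in the frame of tray_clips between -0.004 and 0.004 m and y of brush_grip in the frame of tray_clips between -0.016 and 0.018 m and z of brush_grip in the frame of tray_clips between -0.004 and 0.003 m and angle between the x axis of brush and the y axis of tray, either way round below 0.08 rad and y of brush_head in the frame of tray_clips above 0.05 m and angle between brush's own z axis and vertical below 0.15 rad); the robot touches nothing.
It fails at once if another thing on the rack is pushed away by more than 30 mm (distance of any of doorstop, bowl, tin, shoe_tree, shoehorn, polish_brush from where it was at the start of the episode above 0.03 m).
It also fails if it takes over 70 s, if anything falls off the work surface, if the arm or the gripper's body presses on something with over 40 N, if the wrist force passes 120 N, or if a joint passes its speed limit or range.

ROBOT

A 6-joint arm with a two-finger parallel gripper is mounted at the origin on the work surface. World frame = base frame: x ahead of the robot, y to its left, z up, the work surface at z = 0. Lengths are in m, angles in rad, forces in N, time in s.
With the tool pointing down it reaches from about 0.275 to 0.825 m from the base axis. Payload 4.9 kg.
Tool frame: the origin (TCP) lies midway between the tips of the shut fingers; the grasp point (between the pads) lies 19 mm behind it (grip_point_offset is the distance from the TCP to the grasp point, in m); z points along the fingers, y is the line along which they close (so a half turn about z gives the same grasp; the last joint's range is limited). The gripper opens to 85 mm and grips with 20 to 120 N. Pads are 22 mm wide; open, the fingers measure 114 mm over their backs; the gripper's body (76 mm by 85 mm) begins 54 mm behind the grasp point. The pads swing forward as they close: fully open they stand 13 mm farther back than shut.
Start: joints at [1.121, 0.326, -0.193, 1.052, 0, 1.437], TCP at [0.171, 0.523, 0.231] pointing down, gripper open.
Joint ranges: [-2.65, 2.65], [-0.97, 1.79], [-1.3, 1.35], [-1.93, 2.1], [-1.47, 1.37], [-3.14, 3.14]. Speed limits (rad/s): [2.57, 2.57, 3.14, 3.14, 3.14, 3.14].

INTERFACE

Orientations are given as a rotation vector (axis times angle).
In Python, from cell import * gives the robot as it stands. Calls block until the motion is done:
- movep(position, orientation): joint-space move of the TCP to a pose.
- move_l(position, velocity=0.15, rot=None, until_force=None): straight line of the TCP; rot=None keeps the orientation; velocity is the mean speed in m/s. With until_force (N) it stops when the force on the tool has changed by that much, and returns True; else False.
- set_joints(angles): joint-space move.
- let_go() and grab(newtons=None): open the fingers fully, or close them until they stop; newtons is the grip in N (None keeps the last).
- sleep(seconds).
- ik(position, orientation): joint angles nearest the present ones, or None.
- get_state(): the state.
- grab_frame(name): name is "scene" or "top" or "wrist"; returns a dict with "img" (400x640x3 uint8, red, green, blue), "fx", "fy", "cx", "cy" (pixels), "k1" (the pictures are not rectified: a ray, as slopes to the right and down, at radius r is drawn at 1 + k1 r^2 times it, then the intrinsics apply), "cam_to_world" (4x4, takes a point from camera to world coordinates); the wrist camera has in their place "T_tool_cam" (4x4, takes a point from camera to tool coordinates, whose origin is the TCP and whose axes are the flange's). Camera axes: x right, y down, z forward; pixel columns grow to the right and rows downward; lengths in m; the calibration is good to about 2 mm. A picture is of the moment at which its call begins: read the wrist's pose just before it. There is no depth.
A pose or a line that the arm cannot do raises MotionError and nothing moves.
- sign_off(): hands the job in; it is judged then, once.
Trained networks look in the newest picture that a camera, given by its name, has taken for a name from the list of things; names that differ only in an ending like _2 or _b are one class to them, and where a whole thing is asked for, a point or a joint stands for the part that bears it (a point fixed in the world has none). Each returns a list of dicts, best first, with "score" (0 to 1); they miss things now and then, are a little off and sometimes report something else, mostly with a low value. They report only what shows in the picture. A call takes as long as a camera call. They do not tell look-alikes from the thing itself.
- spot_in(camera, name): "centre" ([column, row] in pixels, amid what is visible of it).
- silhouettes(camera, name): "mask" (400x640 bool, what is visible of it) and "centre" ([column, row] in pixels, amid what is visible of it).
- tip_of(camera, name): "centre" ([column, row] in pixels: a listed point, or the origin of a listed thing).
The state is a dict: "clock": time; "q": joint angles; "joint_velocities": joint speeds; "tau": joint torques, N m; "position": TCP position; "eef_rot": TCP orientation; "contact_force": force on the tool from outside, world axes, zero at the start; "wrist_torque": the same for the moment, N m; "finger_gap": opening from 0.0 (shut) to 1.0 (fully open); "grasp_force": force on a finger pad.
Only numpy, scipy, OpenCV 4.12 (cv2) and the standard library are available. Lean on these libraries where they do the work, as an engineer would, in place of code of your own. Each camera call takes 0.05 s, during which the arm holds its last target. There are 200 camera calls.

## Working session

There is one attempt and no reset: what is moved stays moved. The work goes in short steps, each a Python script; the robot and the scene stay as the last script left them, time stands still between calls to the robot, and variables do not carry over. Pictures are saved under pics/ and viewed, at most 10 in all, crops included, and the job is handed in when it is done.

```bash
ls; mkdir -p pics; cat > h.py <<'E'
from cell import *
import numpy as np, cv2
from scipy.spatial.transform import Rotation as R
def ray(f,px,Tc=None):
    T=np.array(f["cam_to_world"]) if Tc is None else Tc
    d=np.array([(px[0]-f["cx"])/f["fx"],(px[1]-f["cy"])/f["fy"]]); u=d.copy()
    for _ in range(20): u=d/(1+f["k1"]*(u@u))
    return T[:3,3],T[:3,:3]@np.array([u[0],u[1],1])
def at_z(f,px,z,Tc=None):
    o,v=ray(f,px,Tc); return o+v*(z-o[2])/v[2]
def tri(rs):
    A=np.zeros((3,3));b=np.zeros(3)
    for o,v in rs:
        v=v/np.linalg.norm(v);P=np.eye(3)-np.outer(v,v);A+=P;b+=P@o
    return np.linalg.solve(A,b)
def proj(f,p,Tc=None):
    T=np.array(f["cam_to_world"]) if Tc is None else Tc
    c=T[:3,:3].T@(np.array(p)-T[:3,3]);u=c[:2]/c[2];u=u*(1+f["k1"]*(u@u))
    return np.array([u[0]*f["fx"]+f["cx"],u[1]*f["fy"]+f["cy"]])
def wristT(s,f):
    T=np.eye(4);T[:3,:3]=R.from_rotvec(s["eef_rot"]).as_matrix();T[:3,3]=s["position"]
    return T@np.array(f["T_tool_cam"])
def save(f,n): cv2.imwrite("pics/"+n,cv2.cvtColor(f["img"],cv2.COLOR_RGB2BGR))
E
python3 - <<'E'
from h import *
np.set_printoptions(precision=3,suppress=True)
print(get_state())
for c in ["scene","top"]:
    f=grab_frame(c);save(f,c+"0.png");print(c,f["fx"],f["k1"],np.array(f["cam_to_world"]))
    for n,z in [("beaker",0),("beaker_rim",.075),("brush",0),("brush_grip",.038),("brush_head",.038),("tray",0),("tray_mat",.008),("tray_clips",.055),("clip_right",.055),("doorstop",0),("bowl",0),("tin",0)]:
        for r in tip_of(c,n)[:4]: print(n,np.round(r["score"],2),np.round(r["centre"],1),at_z(f,r["centre"],z))
E
```

```text
pics
{'clock': 0.0, 'q': array([ 1.121,  0.327, -0.194,  1.052, -0.   ,  1.437]), 'joint_velocities': array([ 0.001,  0.001, -0.001, -0.002,  0.001, -0.   ]), 'tau': array([  0.   , -44.34 ,  26.244,   0.016,  -0.   ,  -0.   ]), 'position': array([0.171, 0.522, 0.23 ]), 'eef_rot': array([-0.494, -3.102,  0.003]), 'contact_force': array([ 0.147, -0.344, -0.058]), 'wrist_torque': array([ 0.067,  0.055, -0.044]), 'grasp_force': 0.0, 'finger_gap': 0.9983261424189266}
scene 486.2946660201857 0.05021331804238625 [[ 0.61   0.597 -0.521  1.271]
 [ 0.792 -0.455  0.406 -0.606]
 [ 0.005 -0.661 -0.751  1.162]
 [ 0.     0.     0.     1.   ]]
beaker 0.86 [212.1 263.6] [ 0.481 -0.364  0.   ]
beaker_rim 0.56 [206.6 249.6] [ 0.483 -0.369  0.075]
brush 0.72 [365.2 111.2] [0.23  0.435 0.   ]
brush 0.65 [392.9 161. ] [0.489 0.332 0.   ]
brush_grip 0.96 [364.2 102.6] [0.224 0.431 0.038]
brush_grip 0.95 [389.1 148.6] [0.464 0.333 0.038]
brush_head 0.92 [405.9 170.3] [0.572 0.305 0.038]
brush_head 0.66 [369.3 118.7] [0.305 0.384 0.038]
tray 0.55 [315.  219.8] [ 0.532 -0.035  0.   ]
tray 0.16 [408.8 166.1] 
[... 901 characters left out ...]
.738 -0.291  0.   ]
brush_grip 0.97 [164.2 301.5] [0.232 0.433 0.038]
brush_grip 0.9 [206.1 219.4] [0.472 0.33  0.038]
brush_head 0.84 [211.8 191.2] [0.558 0.319 0.038]
brush_head 0.67 [182.2 272.6] [0.315 0.388 0.038]
tray 0.81 [332.5 204. ] [ 0.535 -0.045  0.   ]
tray_mat 0.56 [328.2 218. ] [ 0.49  -0.033  0.008]
tray_clips 0.7 [357.8 183.9] [ 0.588 -0.117  0.055]
tray_clips 0.17 [233.3 136.2] [0.727 0.263 0.055]
clip_right 0.65 [367.  184.8] [ 0.586 -0.145  0.055]
doorstop 0.56 [236.9 277.6] [0.305 0.235 0.   ]
doorstop 0.45 [493.  247.2] [ 0.413 -0.544  0.   ]
bowl 0.22 [212.6 218.8] [0.48 0.32 0.  ]
tin 0.87 [231.2 138.6] [0.738 0.281 0.   ]
tin 0.66 [440.8 220.5] [ 0.492 -0.382  0.   ]
```

```bash
python3 - <<'E'
import cv2,numpy as np
a=cv2.imread("pics/top0.png");b=cv2.imread("pics/scene0.png")
cv2.imwrite("pics/c1.png",cv2.resize(a[100:340,120:520],None,fx=2,fy=2,interpolation=cv2.INTER_CUBIC))
cv2.imwrite("pics/c2.png",cv2.resize(b[80:340,130:480],None,fx=2.2,fy=2.2,interpolation=cv2.INTER_CUBIC))
E
```

```text
(no output)
```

View pics/c1.png

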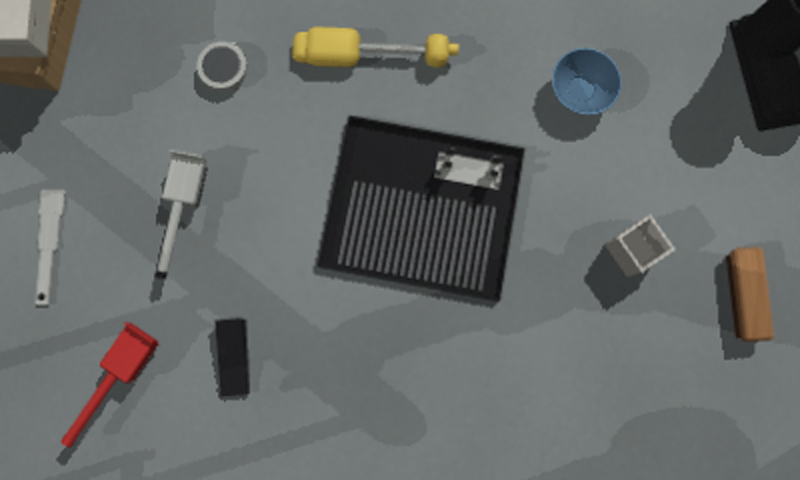

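View pics/c2.png

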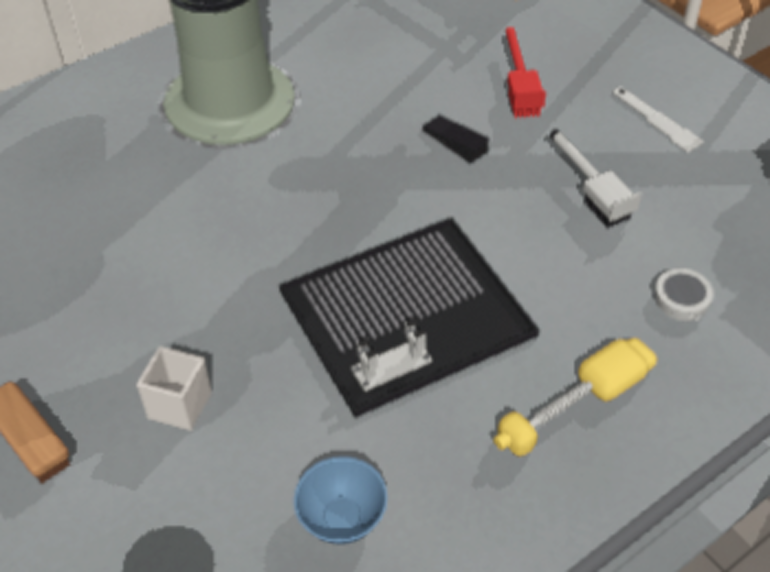

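Candidates for "brush": the red one at top (165,302) / scene (364,103), and the bare-steel one at top (206,219) / scene (389,149). The steel one matches: it's steel with black bristles, beside the tray opposite the beaker, and its head points away. The red one is the look-alike. The crops show this. They also show the beaker mouth up at top (437,224) and the clips at top (357,184).

Next, wrist close-ups over the tray clips, beaker and steel brush.

```bash
cat >> h.py <<'E'
def down(yaw): return (R.from_euler("z",yaw)*R.from_euler("x",np.pi)).as_rotvec()
def wshot(n):
    s=get_state();f=grab_frame("wrist");T=wristT(s,f);save(f,n)
    import pickle;pickle.dump((f,T),open("pics/"+n[:-4]+".pkl","wb"));return f,T
E
python3 - <<'E'
from h import *
np.set_printoptions(precision=3,suppress=True)
def look(tag,p,yaw,names):
    movep(p,down(yaw));f,T=wshot(tag+".png")
    if tag=="w1":print(f["fx"],f["k1"],np.array(f["T_tool_cam"]))
    print(tag,get_state()["clock"],get_state()["q"])
    for n,z in names:
        for r in tip_of("wrist",n)[:2]: print(n,np.round(r["score"],2),np.round(r["centre"],1),at_z(f,r["centre"],z,T))
C=[("tray_mat",.008),("tray",0),("tray_clips",.055),("clip_right",.055)]
look("w1",[.58,-.1,.27],np.radians(169),C)
look("w2",[.478,-.366,.27],np.radians(169),[("beaker",0),("beaker_rim",.075)])
look("w3",[.48,.33,.24],np.radians(169),[("brush",0),("brush_grip",.038),("brush_head",.038)])
a=[cv2.imread(f"pics/w{i}.png") for i in (1,2,3)]
m=np.vstack([np.hstack([a[0],a[1]]),np.hstack([a[2],a[2]*0])])
cv2.imwrite("pics/m1.png",cv2.resize(m,(800,500),interpolation=cv2.INTER_AREA))
E
```

```text
320.7401066191545 -0.057001974365633624 [[ 0.    -0.956 -0.293  0.075]
 [ 1.     0.    -0.    -0.   ]
 [ 0.    -0.293  0.956 -0.144]
 [ 0.     0.     0.     1.   ]]
w1 3.9833 [-0.295  0.378 -0.018  1.175  0.    -0.104]
tray_mat 0.65 [360.1  83.4] [ 0.492 -0.036  0.008]
tray 0.78 [362.8 122.5] [ 0.539 -0.04   0.   ]
tray_clips 0.89 [316.1 189.1] [ 0.599 -0.11   0.055]
clip_right 0.75 [287.4 185.9] [ 0.589 -0.142  0.055]
w2 5.3333 [-0.774  0.404  0.021  1.189  0.001 -0.584]
beaker 0.58 [322.1 162. ] [ 0.477 -0.365  0.   ]
beaker 0.35 [543.3 224.9] [ 0.624 -0.073  0.   ]
beaker_rim 0.65 [326.5 175.8] [ 0.48  -0.361  0.075]
w3 7.9583 [ 0.474  0.381 -0.089  1.1   -0.     0.668]
brush 0.97 [326.3 161.9] [0.475 0.335 0.   ]
brush 0.61 [325.1 352.5] [0.754 0.28  0.   ]
brush_grip 0.93 [325.6 166.5] [0.473 0.334 0.038]
brush_head 0.7 [325.  244.4] [0.564 0.316 0.038]
```

View pics/m1.png

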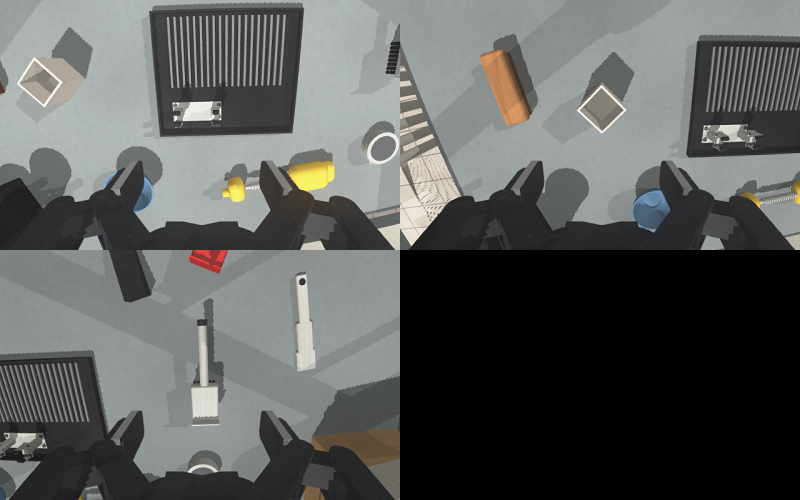

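Montage: the tray corners sit at about (150,10), (303,8), (293,132) and (160,136), with the clip plate at (197,110). The beaker rim square is at (602,107). The steel brush handle runs from (203,322) to (204,384), with its head at (204,405). Next I fit exact poses.

```bash
cat > fit.py <<'E'
from h import *
import pickle
from scipy.optimize import minimize
np.set_printoptions(precision=4,suppress=True)
L=lambda n:pickle.load(open(f"pics/{n}.pkl","rb"))
def hullfit(f,T,mask,size,x0,z0=0,free=False):
    S=8;h=cv2.convexHull(cv2.findNonZero(mask.astype(np.uint8)))
    M=np.zeros((1600,2560),np.uint8);cv2.fillConvexPoly(M,((h+.5)*4-.5).astype(np.int32),1)
    M=cv2.resize(mask.astype(np.uint8),(2560,1600),interpolation=cv2.INTER_NEAREST) if free else M
    def cost(p):
        c,s=np.cos(p[2]),np.sin(p[2]);q=[]
        for a in(-.5,.5):
            for b in(-.5,.5):
                for z in(z0,z0+size[2]):
                    u,v=a*size[0],b*size[1];q.append((proj(f,[p[0]+c*u-s*v,p[1]+s*u+c*v,z],T)+.5)*4-.5)
        I=np.zeros_like(M);cv2.fillConvexPoly(I,cv2.convexHull((np.array(q)*16).round().astype(np.int32)),1,shift=4)
        return (I^M).sum()/M.sum()
    r=minimize(cost,x0,method="Nelder-Mead",options=dict(initial_simplex=np.array([x0]+[np.add(x0,d) for d in np.diag([.008,.008,.04])]),xatol=1e-4,fatol=1e-5))
    return r.x,r.fun
E
python3 - <<'E'
from fit import *
f,T=L("w1");g=f["img"].max(2)
m=np.zeros(g.shape,np.uint8);m[0:225,225:500]=(g[0:225,225:500]<75)
m=cv2.morphologyEx(m,cv2.MORPH_OPEN,np.ones((3,3)))
n,l,st,_=cv2.connectedComponentsWithStats(m);k=1+st[1:,4].argmax();print("tray mask",st[k])
x,c=hullfit(f,T,l==k,(.24,.28,.016),[.535,-.042,-.18]);print("tray",x,c)
cx,sx=np.cos(x[2]),np.sin(x[2]);Rt=np.array([[cx,-sx],[sx,cx]])
print("clips",x[:2]+Rt@[.07,-.06])
f,T=L("w2");hsv=f["img"].min(2)
for th in(190,205,220):
    m=np.zeros(hsv.shape,np.uint8);m[110:230,270:380]=hsv[110:230,270:380]>th
    r=cv2.minAreaRect(cv2.convexHull(cv2.findNonZero(m)));b=cv2.boxPoints(r)
    P=np.array([at_z(f,q,.075,T)[:2] for q in b]);e=np.diff(np.vstack([P,P[:1]]),axis=0)
    print("rim",th,P.mean(0),np.hypot(*e.T),np.degrees(np.arctan2(e[:,1],e[:,0])))
f,T=L("w3");g=f["img"].min(2)
m=np.zeros(g.shape,np.uint8);m[105:290,290:365]=g[105:290,290:365]>150
n,l,st,_=cv2.connectedComponentsWithStats(m)
k=1+st[1:,4].argmax();M=l==k;print("brush",st[k])
w=[(r,np.where(M[r])[0]) for r in range(105,290) if M[r].any()]
print([(r,a[0],a[-1]) for r,a in w][::8])
C=np.array([at_z(f,[(a[0]+a[-1])/2,r],.040,T)[:2] for r,a in w if a[-1]-a[0]<25 and 125<r<205])
v=np.linalg.svd(C-C.mean(0))[2][0];v*=np.sign(v[0]);print("handle yaw",np.degrees(np.arctan2(v[1],v[0])),C.mean(0))
for nm,rr in(("grip",at_z(f,[325.6,166.5],.038,T)),):
    t=(rr[:2]-C.mean(0))@v;print(nm,C.mean(0)+t*v)
cv2.imwrite("pics/m2.png",np.hstack([cv2.resize(cv2.cvtColor(f["img"][100:300,275:375],cv2.COLOR_RGB2BGR),None,fx=3,fy=3),
 cv2.resize(cv2.imread("pics/w1.png")[140:220,260:370],None,fx=4,fy=600/80)]))
E
```

```text
tray mask [  239    12   247   206 33738]
tray [ 0.5356 -0.0412 -0.1639] 0.0066194127240869855
clips [ 0.5949 -0.1118]
rim 190 [ 0.4793 -0.3653] [0.0601 0.0613 0.0624 0.0637] [ 124.3679   35.1949  -53.5071 -146.8411]
rim 205 [ 0.4788 -0.366 ] [0.0598 0.0606 0.0621 0.0628] [ 123.6428   34.4676  -54.2846 -147.5828]
rim 220 [ 0.4788 -0.366 ] [0.0598 0.0606 0.0621 0.0628] [ 123.6428   34.4676  -54.2846 -147.5828]
brush [ 306  219   43   52 1993]
[(219, np.int64(325), np.int64(347)), (227, np.int64(306), np.int64(348)), (235, np.int64(306), np.int64(348)), (243, np.int64(307), np.int64(348)), (251, np.int64(307), np.int64(348)), (259, np.int64(308), np.int64(348)), (267, np.int64(308), np.int64(333))]<stdin>:22: RuntimeWarning: Mean of empty slice.
  ret = ret.dtype.type(ret / rcount)
Traceback (most recent call last):
numpy.linalg.LinAlgError: 1-dimensional array given. Array must be at least two-dimensional
```

```bash
python3 - <<'E'
from fit import *
f,T=L("w3");g=cv2.cvtColor(f["img"],cv2.COLOR_RGB2GRAY).astype(float)
C=[]
for r in range(130,200,2):
    row=cv2.GaussianBlur(g[r:r+1,295:355],(3,1),0)[0];d=np.diff(row);i=d[15:45].argmax()+15
    m=np.where(row>row.max()-45)[0];m=m[abs(m-row.argmax())<14];C.append((295+m.min(),295+m.max()))
print(C[::4]);C=np.array(C,float)
P=np.array([at_z(f,[c.mean(),r],.040,T)[:2] for c,r in zip(C,range(130,200,2))])
v=np.linalg.svd(P-P.mean(0))[2][0];v*=np.sign(v[0]);print(np.degrees(np.arctan2(v[1],v[0])),P.mean(0),P.mean(0)+v*((at_z(f,[325.6,166.5],.038,T)[:2]-P.mean(0))@v))
for r in(219,271):print("head end row",r,at_z(f,[327,r],.046,T)) 
cv2.imwrite("pics/m2.png",np.hstack([cv2.resize(cv2.cvtColor(f["img"][100:300,275:375],cv2.COLOR_RGB2BGR),None,fx=3,fy=3),
 cv2.resize(cv2.imread("pics/w1.png")[140:240,260:343],None,fx=6,fy=6)]))
E
```

```text
[(np.int64(317), np.int64(328)), (np.int64(317), np.int64(328)), (np.int64(318), np.int64(328)), (np.int64(319), np.int64(329)), (np.int64(319), np.int64(329)), (np.int64(319), np.int64(330)), (np.int64(320), np.int64(330)), (np.int64(320), np.int64(330)), (np.int64(320), np.int64(330))]
-8.343235438045486 [0.4698 0.333 ] [0.4726 0.3326]
head end row 219 [0.5301 0.3245 0.046 ]
head end row 271 [0.5944 0.3123 0.046 ]
```

View pics/m2.png

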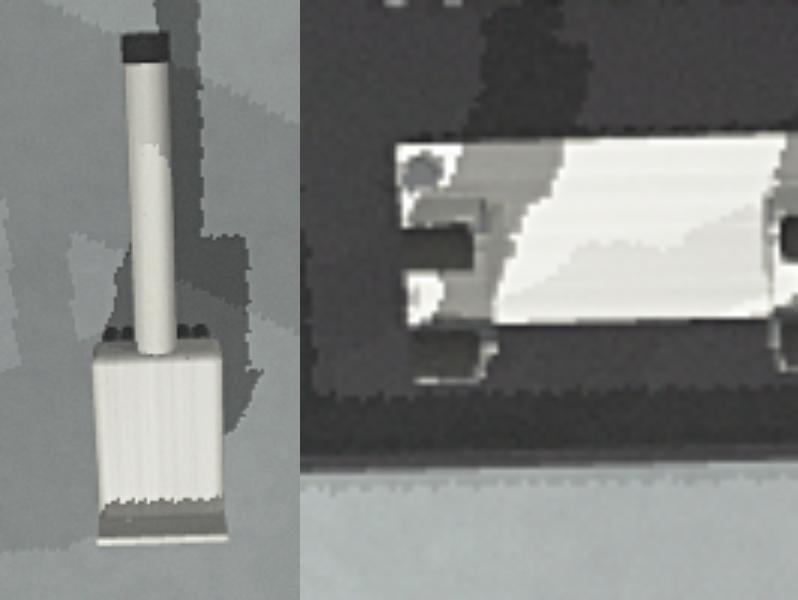

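```bash
python3 - <<'E'
from fit import *
f,T=L("w3")
A=at_z(f,[323.3,115],.040,T)[:2];B=at_z(f,[326.7,213],.040,T)[:2];E=at_z(f,[323.2,110.5],.040,T)[:2];H=at_z(f,[327,217.5],.044,T)[:2]
v=(B-A)/np.linalg.norm(B-A);yaw=np.arctan2(v[1],v[0]);e=(E-A)@v;h=(H-A)@v;print(np.degrees(yaw),"len",h-e)
G=A+v*((e+.06+h-.055)/2);print("grip",G)
if abs(h-e-.115)<.008:
    rv=down(yaw+np.pi)
    let_go();movep([*G,.12],rv);move_l([*G,.019],.12)
    grab(110);s=get_state();print(s["finger_gap"],s["grasp_force"])
    move_l([*G,.17],.15);s=get_state();print(s["finger_gap"],s["grasp_force"],s["contact_force"],s["wrist_torque"],s["clock"])
    fs,_=None,None
    f,T=wshot("w4.png");f2=grab_frame("scene");save(f2,"s4.png")
    cv2.imwrite("pics/m3.png",np.hstack([cv2.resize(cv2.imread("pics/w4.png")[100:400,170:470],(500,500)),cv2.resize(cv2.imread("pics/s4.png")[50:200,330:420],(300,500))]))
E
```

```text
-8.964637396579079 len 0.11621676877233895
grip [0.4741 0.3333]
0.14981139888990333 107.27781414985657
0.14798730926882578 107.28540658950806 [-0.4812  0.6251 -2.6625] [ 0.0158  0.243  -0.0069] 11.7
```

View pics/m3.png

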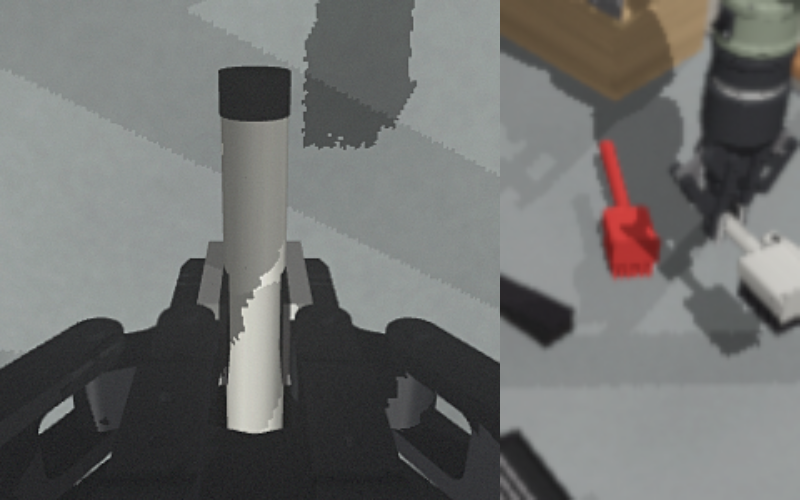

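The wrist picture shows the handle centred between the pads along column ~255 of the crop. The brush is held level, and the red one is untouched. Next: hover above the clips and check.

```bash
cat >> h.py <<'E'
TR=np.array([.5356,-.0412]);TY=-.1639
def tw(x,y,z): # tray -> world
    c,s=np.cos(TY),np.sin(TY);return np.array([TR[0]+c*x-s*y,TR[1]+s*x+c*y,z])
E
python3 - <<'E'
from fit import *
yaw=np.pi/2+TY;rv=down(yaw+np.pi);c=tw(.07,-.06,0)
movep([c[0],c[1],.16],rv);move_l([c[0],c[1],.055-.019+.032],.12)
s=get_state();print(s["q"],s["position"],s["clock"],s["contact_force"])
f,T=wshot("w5.png");fs=grab_frame("scene");ft=grab_frame("top")
save(fs,"s5.png")
out=[]
for F,TT,n,(cx,cy,w,h) in((f,T,"w",(320,220,300,300)),(fs,None,"s",(312,225,60,60)),(ft,None,"t",(350,185,60,60))):
    k=500 if n=="w" else 300
    k={"w":500,"s":300,"t":300}[n];img=cv2.cvtColor(F["img"],cv2.COLOR_RGB2BGR)
    x0,y0=int(np.clip(cx-w/2,0,640-w)),int(np.clip(cy-h/2,0,400-h))
    im=cv2.resize(img[y0:y0+h,x0:x0+w],(k,k),interpolation=cv2.INTER_CUBIC)
    for p,col in [(tw(.07+dx,-.06+d+e,.066),(0,0,255)) for d in(-.035,.035) for dx in(-.0085,.0085) for e in(-.007,.007)]+[(tw(.07,-.06-.06,.087),(0,255,0)),(tw(.07,-.06+.055,.087),(0,255,0)),(tw(.07,.03,.095),(255,0,0))]:
        q=(proj(F,p,TT)-[x0,y0]+.5)*k/w;cv2.circle(im,tuple(int(v) for v in q),3,col,1)
    out.append(im)
cv2.imwrite("pics/m4.png",np.hstack([cv2.resize(out[0],(500,600)),np.vstack(out[1:])]))
E
```

```text
[-0.3075  0.5735 -0.2488  0.7472  0.     -1.7146] [ 0.5956 -0.1119  0.0687] 14.7417 [-0.0275  0.2457 -2.958 ]
```

View pics/m4.png

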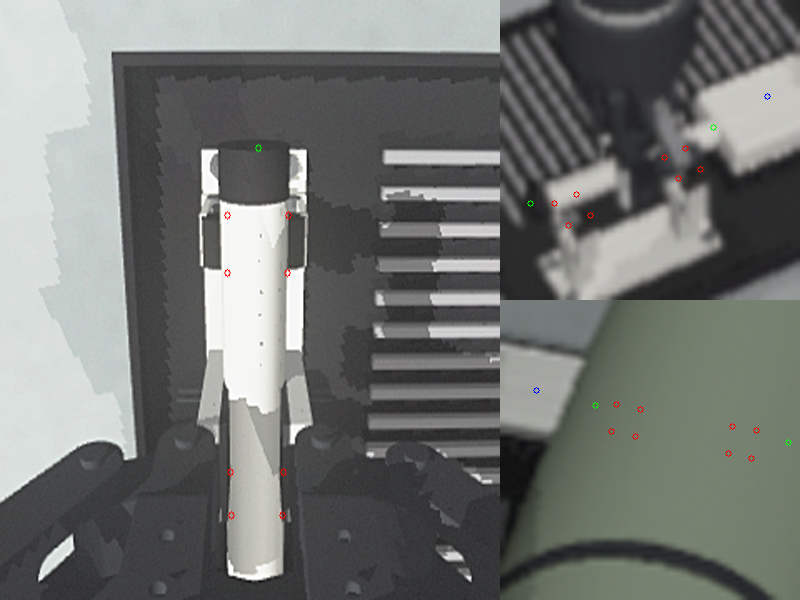

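The wrist overlay shows the handle centred over the clip plate and jaws (both around column 254–255), with the predicted clip corners matching. Now push it home.

```bash
python3 - <<'E'
from fit import *
c=tw(.07,-.06,0)
for z in(.052,.046,.042,.039,.036,.035):
    r=move_l([c[0],c[1],z],.06,until_force=60);s=get_state();print(z,r,s["position"],s["contact_force"],s["wrist_torque"])
    if r: break
let_go();s=get_state();print(s["contact_force"])
move_l([c[0],c[1],.2],.2);print(get_state()["clock"])
f,T=wshot("w6.png");fs=grab_frame("scene");save(fs,"s6.png")
names=["brush_grip","brush_head"]
for cam,F,TT in(("wrist",f,T),("scene",fs,None)):
    for n in names:
        for r in tip_of(cam,n)[:2]:print(cam,n,r["score"],at_z(F,r["centre"],.055,TT))
print("expect",tw(.07,-.06,.055),tw(.07,.03,.055))
def crop(F,TT,x0,y0,w,h,k):
    im=cv2.resize(cv2.cvtColor(F["img"],cv2.COLOR_RGB2BGR)[y0:y0+h,x0:x0+w],None,fx=k,fy=k,interpolation=cv2.INTER_CUBIC)
    for p,col in [(tw(.07,-.12,.055),(0,255,0)),(tw(.07,-.005,.055),(0,255,0)),(tw(.07-.025,.067,.063),(255,0,0)),(tw(.07+.025,.067,.063),(255,0,0)),(tw(.07-.025,-.003,.063),(255,0,0)),(tw(.07+.025,-.003,.063),(255,0,0))]:
        q=(proj(F,p,TT)-[x0,y0]+.5)*k;cv2.circle(im,tuple(int(v) for v in q),3,col,1)
    return im
cv2.imwrite("pics/m5.png",np.hstack([crop(f,T,220,100,200,250,2),crop(fs,None,275,185,80,100,5)]))
E
```

```text
0.052 False [ 0.5949 -0.1119  0.0517] [-0.6224 -0.2224 -1.9821] [-0.2928 -0.1646 -0.1106]
0.046 False [ 0.5952 -0.112   0.046 ] [ 2.0293 -0.4665  0.4875] [-0.3109 -0.288   0.0234]
0.042 False [ 0.5947 -0.1119  0.0413] [ 3.3526 -1.142  -5.9401] [-0.4976 -0.6067  0.0003]
0.039 False [ 0.595  -0.1119  0.0381] [ 4.4985 -1.8053 -8.9158] [-0.5125 -0.9037 -0.0529]
0.036 False [ 0.5958 -0.112   0.0364] [ 4.3327 -1.0544 -2.183 ] [-0.452  -0.883   0.0586]
0.035 False [ 0.5959 -0.1121  0.0363] [ 1.5739 -1.8965  4.9511] [-0.0416 -0.5201  0.0762]
[-0.5309  0.2057 -1.1937]
18.2333
wrist brush_grip 0.64 [ 0.5956 -0.1149  0.055 ]
wrist brush_grip 0.17 [ 0.6109 -0.024   0.055 ]
wrist brush_head 0.63 [ 0.6106 -0.0256  0.055 ]
scene brush_grip 0.95 [0.2277 0.4155 0.055 ]
scene brush_grip 0.94 [ 0.5964 -0.1144  0.055 ]
scene brush_head 0.92 [ 0.6133 -0.0201  0.055 ]
scene brush_head 0.83 [0.3127 0.3607 0.055 ]
expect [ 0.5949 -0.1118  0.055 ] [ 0.6096 -0.023   0.055 ]
```

View pics/m5.png

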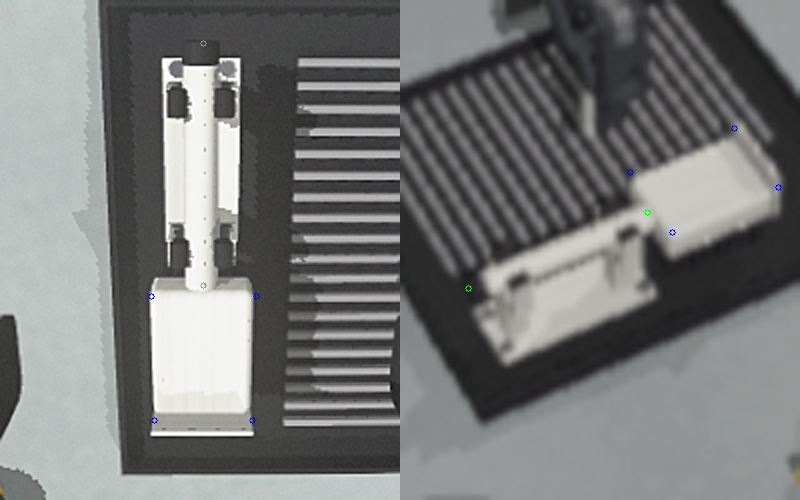

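The brush is in both jaw pairs, and the force dropped then rose at z≈0.036, which fits a snap home. I'll probe its height with shut fingers, and search IK options for the beaker flip (pick leaning, lay down, regrasp, invert).

```bash
cat >> h.py <<'E'
def lean(az,tilt,sg=1):
    "tool z leaning by tilt from vertical toward azimuth az (rad); closing axis horizontal"
    z=np.array([np.sin(tilt)*np.cos(az),np.sin(tilt)*np.sin(az),-np.cos(tilt)]);y=sg*np.array([-np.sin(az),np.cos(az),0])
    return np.column_stack([np.cross(y,z),y,z])
def tcp(g,Rm,back=0): return np.array(g)+Rm[:,2]*(.019-back)
def rvec(Rm): return R.from_matrix(Rm).as_rotvec()
E
python3 - <<'E'
from fit import *
grab(30)
for d in(-.02,.02):
    p=tw(.07,-.06+d,.085);move_l(p,.2);p[2]=.055
    r=move_l(p,.04,until_force=12);s=get_state();print("press",d,r,s["position"][2],s["contact_force"][2])
    p[2]=.085;move_l(p,.15)
move_l(tw(.07,-.06,.16),.25);let_go();print(get_state()["clock"])
D=np.radians
B=np.array([.479,-.3657])
print("pick");
for a in(34.5,-145.5,-55.5):
  for t in(45,):
    for sg in(1,-1):
      M=lean(D(a),D(t),sg);q=[ik(tcp([*B,.045],M,bk),rvec(M)) for bk in(0,.1)]
      print(a,t,sg,*[None if x is None else np.round(x,2) for x in q])
print("lay/regrasp")
for L in([.42,-.22],[.36,-.2],[.45,-.3]):
  b=np.degrees(np.arctan2(L[1],L[0]))
  for a in(b+90,b-90,b+70,b-70,b,b+180):
    for t in(45,30):
      o=[]
      for sg in(1,-1):
        M=lean(D(a),D(t),sg);o.append(all(ik(tcp([*L,.031],M,bk),rvec(M)) is not None for bk in(0,.09)))
      print(L,round(a-b),t,o)
print("place")
for a in(-40,-20,-5,10,30,60,-60,85,-95):
  for t in(45,60,90):
    o=[]
    for sg in(1,-1):
        M=lean(D(a),D(t),sg);o.append([ik(tcp([.487,-.033,z],M,bk),rvec(M)) is not None for z,bk in((.05,0),(.05,.09),(.13,0))])
    print(a,t,o)
E
```

```text
press -0.02 True 0.06277647891781908 7.375838416462791
press 0.02 True 0.06278967332214086 7.280558053534405
23.3833
pick
34.5 45 1 [-1.12  0.73 -0.37  0.62  0.77 -1.78] [-1.24  0.66 -0.28  0.9   0.75 -1.95]
34.5 45 -1 [-1.12  0.73 -0.37  0.62  0.77  1.36] [-1.24  0.66 -0.28  0.9   0.75  1.19]
-145.5 45 1 [-0.48  0.95  0.12  1.18 -0.67  2.22] [-0.39  0.97  0.34  1.45 -0.63  2.31]
-145.5 45 -1 [-0.48  0.95  0.12  1.18 -0.67 -0.92] [-0.39  0.97  0.34  1.45 -0.63 -0.83]
-55.5 45 1 [-0.68  0.58 -1.05 -0.82 -0.2   0.21] [-0.62  0.31 -1.16 -0.66 -0.24  0.25]
-55.5 45 -1 [-0.68  0.58 -1.05 -0.82 -0.2  -2.93] [-0.62  0.31 -1.16 -0.66 -0.24 -2.89]
lay/regrasp
[0.42, -0.22] 90 45 [True, True]
[0.42, -0.22] 90 30 [True, True]
[0.42, -0.22] -90 45 [True, True]
[0.42, -0.22] -90 30 [True, True]
[0.42, -0.22] 70 45 [True, True]
[0.42, -0.22] 70 30 [True, True]
[0.42, -0.22] -70 45 [True, True]
[0.42, -0.22] -70 30 [True, True]
[0.42, -0.22] 0 45 [False, False]
[0.42, -0.22] 0 30 [True, True]
[0.42, -0.22] 180 45 [True, True]
[0.42, -0.22] 180 30 [True, True]
[0.36, -0.2] 90 45 [True, True]
[0.36, 
[... 1401 characters left out ...]
ue], [True, True, True]]
30 60 [[True, True, True], [True, True, True]]
30 90 [[False, False, False], [False, False, False]]
60 45 [[True, True, True], [True, True, True]]
60 60 [[True, True, True], [True, True, True]]
60 90 [[True, True, True], [True, True, True]]
-60 45 [[True, True, True], [True, True, True]]
-60 60 [[True, True, True], [True, True, True]]
-60 90 [[False, False, False], [False, False, False]]
85 45 [[True, True, True], [True, True, True]]
85 60 [[True, True, True], [True, True, True]]
85 90 [[True, True, True], [True, True, True]]
-95 45 [[True, True, True], [True, True, True]]
-95 60 [[True, True, True], [True, True, True]]
-95 90 [[True, True, True], [True, True, True]]
```

Both press points read z = 62.8 mm, which is 55 + 8, so the brush is fully home. Next, the beaker: pick it with the tool leaning 45°, half-turn the wrist, and lay it on its side.

```bash
python3 - <<'E'
from fit import *
D=np.radians;B=np.array([.479,-.3657]);Lp=np.array([.385,-.275])
a1=D(34.5);a2=np.arctan2(Lp[1],Lp[0])+np.pi/2
# choose sign pair that keeps the last joint in range with the half turn
best=None
for s1 in(1,-1):
    M1=lean(a1,D(45),s1);zb=M1.T@[0,0,1]
    for s2 in(1,-1):
        M2=lean(a2,D(45),s2);a=M2@zb
        if abs(a[2])>.01: continue
        q1=ik(tcp([*B,.045],M1,0),rvec(M1));q2=ik(tcp([*Lp,.031],M2),rvec(M2))
        print(s1,s2,a,q1,q2)
        if best is None or abs(q1[5])+abs(q2[5])<best[0]: best=(abs(q1[5])+abs(q2[5]),M1,M2,a)
_,M1,M2,a=best
p=get_state()["position"];move_l([p[0],p[1],.28],.3)
movep(tcp([*B,.045],M1,.17),rvec(M1));print(get_state()["clock"])
move_l(tcp([*B,.045],M1,0),.15);print(get_state()["contact_force"])
grab(40);s=get_state();print("grip",s["finger_gap"],s["grasp_force"])
g=tcp([*B,.045],M1);move_l(g+[0,0,.1],.2)
movep(tcp([*Lp,.15],M2),rvec(M2));s=get_state();print("over",s["clock"],s["finger_gap"],s["grasp_force"],s["position"])
move_l(tcp([*Lp,.045],M2),.15);r=move_l(tcp([*Lp,.027],M2),.03,until_force=5);s=get_state()
print("lay",r,s["position"]-tcp([*Lp,.031],M2),s["contact_force"])
let_go();move_l(tcp([*Lp,.031],M2,.15),.2);move_l(tcp([*Lp,.031],M2,.15)+[0,0,.12],.3);print(get_state()["clock"])
np.savez("lay.npz",a=a,Lp=Lp)
for c in("top","scene"):
    f=grab_frame(c);save(f,c+"7.png")
    for n in("beaker","beaker_rim"):
        for r in tip_of(c,n)[:2]:print(c,n,r["score"],at_z(f,r["centre"],.03))
print("expect base",Lp-a[:2]*.045,"rim",Lp+a[:2]*.03)
im=[cv2.resize(cv2.imread(f"pics/{c}7.png")[y:y+150,x:x+150],(400,400)) for c,x,y in(("top",340,180),("scene",190,150))]
cv2.imwrite("pics/m7.png",np.hstack(im))
E
```

```text
1 -1 [-0.5812 -0.8137  0.    ] [-1.1213  0.7301 -0.3688  0.6228  0.7738 -1.785 ] [-1.1661  0.7474 -0.4389  0.8634  0.649   0.8611]
-1 1 [-0.5812 -0.8137  0.    ] [-1.1213  0.7301 -0.3688  0.6228  0.7738  1.3566] [-1.1661  0.7474 -0.4389  0.8634  0.649  -2.2804]
25.45
[-0.3568 -0.4242 -0.1088]
grip 0.6952246116497385 42.717745900154114
over 29.9917 0.699369749028901 42.416735887527466 [ 0.3928 -0.2641  0.1364]
lay True [ 0.0002 -0.      0.    ] [-1.6971 -0.0328  5.0387]
33.175
top beaker 0.74 [ 0.4112 -0.2437  0.03  ]
top beaker_rim 0.69 [ 0.3638 -0.2984  0.03  ]
top beaker_rim 0.59 [ 0.4093 -0.5351  0.03  ]
scene beaker 0.69 [ 0.4146 -0.2412  0.03  ]
scene beaker_rim 0.69 [ 0.3707 -0.2996  0.03  ]
expect base [ 0.4112 -0.2384] rim [ 0.3676 -0.2994]
```

View pics/m7.png

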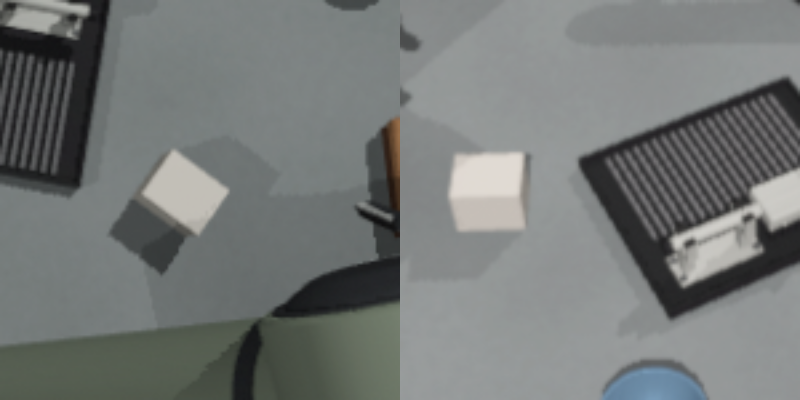

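The beaker lies flat on its side at the expected spot: top crop (183,193), closed end toward the tray. Now regrasp from the closed-end side, invert and place.

```bash
python3 - <<'E'
from fit import *
D=np.radians;z=np.load("lay.npz");a,Lp=z["a"],z["Lp"];s2=.037
G=np.array([*(Lp-a[:2]*(.045-s2)),.031]);az=np.arctan2(a[1],a[0])
mat=tw(-.0425-.008,.01,0);Hp=.008+.075-s2;P=np.array([mat[0],mat[1],Hp])
c=[]
for s in(1,-1):
    M1=lean(az,D(45),s);zb=M1.T@a;q1=ik(tcp(G,M1),rvec(M1))
    for deg in(-70,-80,-90,-99.4,70,80.6,90):
        for t in(1,-1):
            M2=lean(D(deg),D(45),t)
            if (M2@zb)[2]>-.999: continue
            q2=ik(tcp(P,M2),rvec(M2))
            if q1 is None or q2 is None: continue
            c.append((np.abs(np.array(q1)-q2).max(),max(abs(q1[5]),abs(q2[5])),deg,s,t))
c.sort();print(c[:6])
c=[k for k in c if k[1]<3][0];_,_,deg,s,t=c;M1=lean(az,D(45),s);M2=lean(D(deg),D(45),t)
p=get_state()["position"];move_l([p[0],p[1],.3],.3)
movep(tcp(G,M1,.17)+[0,0,.08],rvec(M1));move_l(tcp(G,M1,.17),.3);print(get_state()["clock"])
move_l(tcp(G,M1),.15);print(get_state()["contact_force"])
grab(40);s_=get_state();print("grip",s_["finger_gap"],s_["grasp_force"])
move_l(tcp(G,M1)+[0,0,.13],.25)
movep(tcp(P+[0,0,.1],M2),rvec(M2));s_=get_state();print("over",s_["clock"],s_["finger_gap"],s_["position"])
np.savez("place.npz",P=P,M2=M2)
f=grab_frame("scene");save(f,"s8.png");g=grab_frame("top");save(g,"t8.png")
im=[cv2.resize(cv2.imread(f"pics/{c}8.png")[y:y+170,x:x+170],(400,400)) for c,x,y in(("t",250,110),("s",230,120))]
cv2.imwrite("pics/m8.png",np.hstack(im))
E
```

```text
[(np.float64(1.3870003675466918), np.float64(1.948665384482882), 90, 1, -1), (np.float64(1.3870003675466918), np.float64(2.306034600602165), 90, -1, 1), (np.float64(1.444718603205418), np.float64(2.15300831195846), 80.6, -1, 1), (np.float64(1.444718603205419), np.float64(1.948665384482882), 80.6, 1, -1), (np.float64(1.496660054797295), np.float64(1.948665384482882), 70, 1, -1), (np.float64(1.496660054797295), np.float64(1.9538917908488773), 70, -1, 1)]
35.5917
[ 0.0706 -0.195  -0.3467]
grip 0.6997102844474017 37.58667469024658
over 39.1583 0.7039191651139814 [ 0.4867 -0.0094  0.1316]
```

View pics/m8.png

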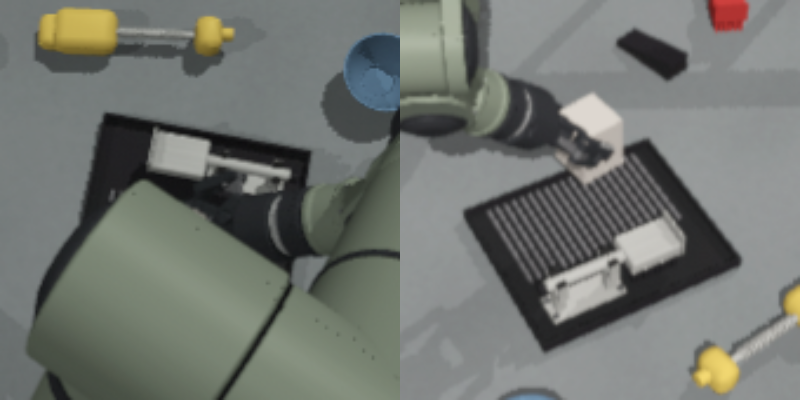

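The beaker is inverted (closed end up) over the ribs, and the brush is still seated. Lower, release and retract.

```bash
python3 - <<'E'
from fit import *
z=np.load("place.npz");P,M=z["P"],z["M2"]
move_l(tcp(P+[0,0,.012],M),.12);r=move_l(tcp(P-[0,0,.005],M),.025,until_force=5);s=get_state()
print(r,s["position"]-tcp(P,M),s["contact_force"],s["wrist_torque"])
let_go();p=get_state()["position"];move_l(p-M[:,2]*.13,.15);p=get_state()["position"];move_l([p[0],p[1],.32],.3)
set_joints([-1.2,.1,-.2,1.2,0,0]);s=get_state();print(s["clock"],s["position"])
for c in("top","scene"):
    f=grab_frame(c);save(f,c+"9.png")
    for n,h in(("beaker",.083),("beaker_rim",.008),("brush_grip",.055),("brush_head",.055),("doorstop",0),("bowl",0),("tin",0)):
        for r in tip_of(c,n)[:1]:print(c,n,round(r["score"],2),at_z(f,r["centre"],h))
print("expect",P,tw(.07,-.06,.055),tw(.07,.03,.055))
im=[cv2.resize(cv2.imread(f"pics/{c}9.png")[y:y+160,x:x+160],(400,400)) for c,x,y in(("top",250,120),("scene",230,140))]
cv2.imwrite("pics/m9.png",np.hstack(im))
E
```

```text
True [ 0.0008 -0.0003  0.0064] [ 1.5622 -1.2525  3.1973] [-0.4563 -0.0041 -0.0453]
44.175 [ 0.2437 -0.4222  0.342 ]
top beaker_rim 0.76 [ 0.4963 -0.0181  0.008 ]
top brush_grip 0.82 [ 0.5979 -0.1234  0.055 ]
top brush_head 0.74 [0.3041 0.3783 0.055 ]
top doorstop 0.87 [0.2973 0.2362 0.    ]
top bowl 0.9 [ 0.7428 -0.2904  0.    ]
top tin 0.96 [0.7568 0.2736 0.    ]
scene beaker 0.9 [ 0.4874 -0.0156  0.083 ]
scene beaker_rim 0.89 [ 0.4925 -0.0217  0.008 ]
scene brush_grip 0.79 [ 0.6023 -0.1184  0.055 ]
scene brush_head 0.87 [ 0.6106 -0.0273  0.055 ]
scene doorstop 0.53 [0.3003 0.2439 0.    ]
scene bowl 0.88 [ 0.7336 -0.2999  0.    ]
scene tin 0.65 [ 0.5993 -0.1103  0.    ]
expect [ 0.4874 -0.0231  0.046 ] [ 0.5949 -0.1118  0.055 ] [ 0.6096 -0.023   0.055 ]
```

View pics/m9.png

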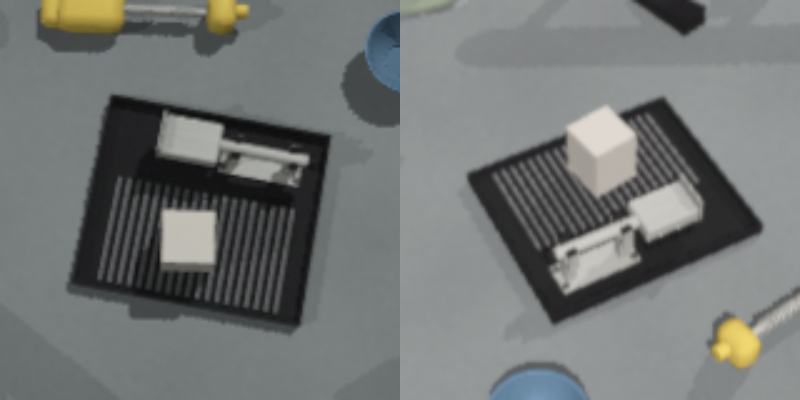

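The picture shows the beaker upside down on the ribs (top crop (188,240)) and the brush in both clips. Quick numeric check of upright fit and that the brush hasn't moved, then hand in.

```bash
python3 - <<'E'
from fit import *
ok=True
for c in("top","scene"):
    f=grab_frame(c);m=silhouettes(c,"beaker")
    m=[k for k in m if np.linalg.norm(at_z(f,k["centre"],.045)[:2]-[.487,-.023])<.06][0]["mask"]
    g=f["img"].min(2)  # refine by brightness around mask
    m=(g>120)&(cv2.dilate(m.astype(np.uint8),np.ones((3,3)))>0);m=cv2.morphologyEx(m.astype(np.uint8),cv2.MORPH_OPEN,np.ones((4,4)))>0
    for z0 in(.003,.008,.013):
        x,e=hullfit(f,np.array(f["cam_to_world"]),m,(.06,.06,.075),[.487,-.023,0.],z0=z0);print(c,z0,x,e)
a=cv2.imread("pics/top7.png").astype(int);b=cv2.imread("pics/top9.png").astype(int)
s=cv2.imread("pics/scene7.png").astype(int);t=cv2.imread("pics/scene9.png").astype(int)
print("brush area diff",np.abs(a-b)[160:190,312:375].mean(),np.abs(s-t)[212:260,290:325].mean())
print(get_state()["clock"])
E
```

```text
top 0.003 [ 0.489  -0.0222  0.0065] 0.16669069935111752
top 0.008 [ 0.4871 -0.0222  0.0188] 0.1740447007930786
top 0.013 [ 0.488  -0.0223 -0.0029] 0.18687815428983418
scene 0.003 [ 0.489  -0.0171 -0.023 ] 0.0834712698037361
scene 0.008 [ 0.493  -0.0197 -0.012 ] 0.08244659888074407
scene 0.013 [ 0.4964 -0.0221 -0.0297] 0.07921494443130764
brush area diff 1.3299823633156966 6.304563492063492
45.175
```

```bash
python3 -c "
from cell import *
print(sign_off())"
```

```text
the job is handed in; nothing more can be done
None
```

The job is handed in at about 45 s on the robot's clock, but I don't have the judge's result: the beaker looks mouth down and upright on the ribs, the brush read fully home in both clips when I pressed on it, and I saw nothing else disturbed.

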